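# Load a basket mould on the hydraulic work stand and pump it up

### The arm

A 6-joint arm with a two-finger parallel gripper is mounted at the origin on the work surface. World frame = base frame: x ahead of the robot, y to its left, z up, the work surface at z = 0. Lengths are in mm, angles in rad, forces in N, time in s.
With the tool pointing down it reaches from about 275 to 750 mm from the base axis. Payload 10.2 kg.
Tool frame: the origin (TCP) lies at the very end of the fingers, on their centre line; the grasp point (between the pads) lies 19 mm behind it; z points along the fingers, y is the direction in which the jaws open and shut (so a half turn about z gives the same grasp; the last joint's range is limited). The gripper opens to 85 mm and grips with 20 to 120 N. Pads are 22 mm wide; open, the fingers measure 114 mm over their backs; the gripper's body (76 mm by 85 mm) begins 54 mm behind the grasp point. The pads swing forward as they close: fully open they stand 13 mm farther back than shut.
Start: joints at [-1.398, 0.313, 1.498, -0, 1.331, -0.223], TCP at [202.4, -484.423, 231.294] pointing down, gripper open.
Joint ranges: [-2.94, 2.94], [-0.97, 2.17], [0.19, 2.56], [-1.23, 4.37], [0.02, 3.11], [-2.88, 2.88]. Speed limits (rad/s): [2.39, 2.39, 3.01, 3.14, 3.14, 3.14].

### API

Orientations are given as a unit quaternion [w, x, y, z].
In Python, from rig import readout, cams, finish_job gives the robot as it stands. The module is installed in compiled form; this text tells all that it offers.
- The arm moves only by the tool carry_out, never from a script. Its argument "steps" is one flat list of numbers, 7 for each row, row after row: the shift along the tool's x, y, z in cm, then the turn, a rotation vector about the tool's x, y, z in units of 5 degrees (1.0 is 5 degrees), then the opening, from -1 (shut) to 1 (fully open), so that 0 is half open. In form: [x, y, z, ax, ay, az, hand, x, y, z, ax, ay, az, hand, ...]. A call has 1 to 20 rows; each row shifts and turns the commanded pose from where the row before left it, along the tool's axes as they then stand; what a row does not reach is not made up. A row lasts 1/12 s, in which the tool goes at most 41.7 mm and 7.16 degrees, less where a joint would pass 70% of its speed; a pose out of reach is approached as far as the arm can. A call with a gripper value outside its range is refused whole. The fingers move at their own pace and stop on an object; "grip_force" is the grip in N (left out, the last holds). Time passes only in rows, so rows that do not move let the fingers close. It gives the time, the measured TCP pose, the force and the opening at its end, in the units of the state.
- readout.sense(): the state, without advancing time (a new reading comes with each control period).
- cams.capture(name): name is "scene" or "side" or "wrist"; returns the picture (400x640x3 uint8, red, green, blue); there is no depth.
- cams.calibration(name): a dict with "fx", "fy", "cx", "cy" (pixels), "R" (3x3) and "t" (3): a world point X has camera coordinates R X + t; the wrist camera has in their place "T_tool_cam" (4x4, takes a point from camera to tool coordinates, whose origin is the TCP and whose axes are the flange's). Camera axes: x right, y down, z forward; pixel columns grow to the right and rows downward; lengths in mm; the calibration is good to about 2 mm. The wrist camera is an equidistant fisheye: a pixel r from the principal point sees the ray r / f radians off the axis. A picture is of the moment at which its call begins: read the wrist's pose just before it. calibration takes no time and is no camera call.
- finish_job(): hands the job in, once; it reports no verdict.
The state is a dict: "time_s": time; "joints": joint angles; "dq": joint speeds; "tau": joint torques, N m; "eef_pos": TCP position; "ee_rot": TCP orientation; "force": force on the tool from outside, world axes, zero at the start; "wrist_torque": the same for the moment, N m; "grip_width": opening from 0.0 (shut) to 1.0 (fully open).
Only numpy, scipy, OpenCV 4.12 (cv2) and the standard library are available. Lean on these libraries where they do the work, as an engineer would, in place of code of your own. Each camera call takes 0.05 s, during which the arm holds its last target.

### The job

Get the weaving stand ready: by its knob, lift the taller of the two wooden basket moulds straight up out of its pocket in the tray and set it down gently, upright, in the middle of the stand's small round table, inside the raised rim, and let go. Then work the stand's sprung pump lever down and up in full strokes until the table no longer rises, at its full height, and leave the lever up in its rest position. Raise the table only with the lever, and leave the low mould in its pocket and the basket, the iron and the tin where they are.

Things in the scene. Friction and masses are not known exactly. Their poses are not given: they have to be found in the camera images.
- tall_mould_mid (a point): The taller mould, the one to use: turned pale wooden block, 104 mm across at the foot, 93 mm at the top, with a dark round knob on a neck above it; 113 mm high in all (block 75, neck 14, knob 24 mm). The point is on the axis, half-way up: 56.5 mm above the underside, 44.5 mm below the knob's centre. z axis up through the knob.
- tall_mould: The same taller mould; origin at the centre of its underside. Its knob, 34 mm across and 24 mm high on a 12 mm neck, is all there is to take hold of: the block is too wide. 0.37 to 0.58 kg. It starts 30 mm deep in one pocket of the tray, with about 2 mm of play all round.
- low_mould_mid (a point): The other mould, to be left alone in its pocket: same foot and same knob but only 83 mm high in all (block 45 mm). The point is on the axis, half-way up, 41.5 mm above its underside.
- tray: Fixed plywood tray block, 252 mm along its x, 132 mm along its y, 40 mm high, lying on the bench; origin at the centre of its underside. Two round pockets 108 mm across and 30 mm deep (floor 10 mm above the bench), centred 58.5 mm either side of the origin along its x axis. Each holds one mould; which is where changes.
- worktable: Round metal table on top of the stand's ram, 132 mm across; origin at the centre of its upper surface, z up. Rim round its edge 5 mm high and 5 mm thick, 122 mm across inside. It moves only up and down. Surface 176 to 184 mm above the bench at the start, about 236 mm fully raised. It turns with the stand: the lever points out along its -y axis.
- ram (a joint): Height by which the ram has raised the table, m: 0 to 0.008 at the start, about 0.060 fully up. It rises only while the lever is pushed down, about 12 mm for each full stroke (about 5 full strokes; less than a third of a stroke may lift nothing), and stays put while the lever returns. Fully up, the lever still moves but lifts no more. Too stiff to lift by hand (about 40 N).
- lever (a joint): Angle of the stand's pump lever, rad: 0 at rest (fully up, pointing 34 degrees above level), growing as it is pushed down, 0.75 at its lower stop (9 degrees below level). A spring brings it back up to 0 when let go; pushing the grip down takes 5 to 15 N.
- lever_pivot (a point): The lever's hinge axis on the stand: level, along the stand's own x (this point's x axis), 98 mm above the bench, 50 mm out from the table's axis towards the lever's side (the stand's -y).
- lever_grip (a point): Middle of the black rubber grip of the lever, 190 mm from the hinge: a round bar 26 mm thick and 105 mm long, 138 to 243 mm out from the hinge; inboard of it a steel tube 17 mm thick. It turns with the lever: its own -y axis points outward along the bar. About 205 mm above the bench at rest, 70 mm at the lower stop.
- small_basket: Bystander: small open brown willow basket, 120 mm across and 66 mm high, origin at the centre of its underside. Leave it.
- rapping_iron: Bystander: flat dark steel basket maker's iron, 150 x 26 x 10 mm blade with a ringed shank, about 235 mm long in all, lying on the bench. Leave it.
- tack_tin: Bystander: closed bare metal tin, 64 mm across and 75 mm high, origin at the centre of its underside. Leave it.
There are look-alikes about, which are no part of the job. What is shaped like the tall_mould but blue or purple is not meant.

How it is judged:
By the outcome, as a careful person would: the job done as asked, in the order asked, and still so for the second after the job is handed in, with the robot touching nothing.
It also fails if it takes over 72 s, if anything falls off the work surface, if the arm or the gripper's body presses on something with over 40 N, if the wrist force passes 120 N, or if a joint passes its speed limit or range.

## Working session

There is one attempt and no reset: what is moved stays moved. The work goes in short steps, Python scripts to look and compute and a tool call to move; the robot and the scene stay as the last step left them, time stands still between calls to the robot, and variables do not carry over. Pictures are saved under pics/ and viewed, and the job is handed in when it is done.

Besides the shell and the picture viewer there is one more tool, called after ">>>" in YAML: its name, and indented under it one key for each argument. carry_out: Moves the arm, as the interface text tells. Its arguments: {"type":"object","properties":{"steps":{"type":"array","items":{"type":"number"}},"grip_force":{"type":"number"}},"required":["steps"]}

```bash
mkdir -p pics; python3 - <<'E'
from rig import readout,cams
import cv2,numpy as np
s=readout.sense();print(s)
for n in("scene","side","wrist"):
    im=cams.capture(n);cv2.imwrite(f"pics/{n}0.png",im[:,:,::-1]);c=cams.calibration(n);print(n,c)
E
```

```text
{'time_s': 0.0, 'joints': array([-1.39842302e+00,  3.13456702e-01,  1.49844461e+00, -1.36417226e-05,
        1.33102085e+00, -2.23431123e-01]), 'dq': array([ 6.34589078e-04, -9.72326330e-05, -2.19970533e-04,  1.54508852e-03,
       -1.20748693e-03,  1.84761710e-03]), 'tau': array([-3.49022093e-04, -4.12269831e+01, -2.59742296e+01, -2.31042031e-04,
        4.14993876e-03,  1.67673278e-05]), 'eef_pos': array([ 202.33782604, -484.1545487 ,  230.72882095]), 'ee_rot': array([-6.64706468e-04,  9.80480650e-01,  1.96614477e-01,  1.03461100e-05]), 'force': array([ 0.11255019, -0.53644568,  0.69060116]), 'wrist_torque': array([-0.02230283,  0.02928281, -0.02622737]), 'grip_width': 0.9975792844545152}
scene {'fx': 445.8331836724809, 'fy': 445.8331836724809, 'cx': 313.86235632129905, 'cy': 186.0783345379919, 'R': array([[-0.72552283,  0.6879428 , -0.01874351],
       [ 0.40255105,  0.40213588, -0.82233776],
       [-0.55818391, -0.60417004, -0.56869085]]), 't': array([ 377.62431833, -119.19214812, 1415.39287552])}
side {'fx': 385.2719041782738, 'fy': 385.2719041782738, 'cx': 319.09886936499527, 'cy': 199.79324965233184, 'R': array([[-0.96965041, -0.2444407 , -0.00518017],
       [-0.1335806 ,  0.54739679, -0.82614344],
       [ 0.20477869, -0.80037835, -0.56343606]]), 't': array([ 554.81935211,  155.7558582 , 1018.07901973])}
wrist {'fx': 309.70691628693146, 'fy': 309.70691628693146, 'cx': 320.58995259981765, 'cy': 202.3713737796715, 'T_tool_cam': array([[ 1.88848592e-04, -9.51508773e-01, -3.07621553e-01,
         7.82252752e+01],
       [ 9.99999853e-01,  2.36218720e-05,  5.40833840e-04,
         9.11770498e-01],
       [-5.07341546e-04, -3.07621611e-01,  9.51508638e-01,
        -1.42060398e+02],
       [ 0.00000000e+00,  0.00000000e+00,  0.00000000e+00,
         1.00000000e+00]])}
```

View pics/scene0.png

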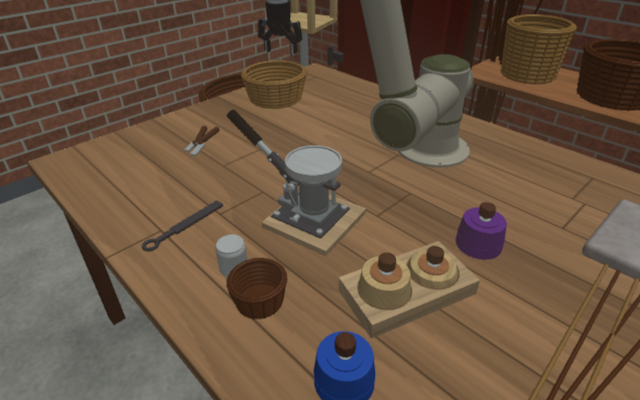

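View pics/side0.png

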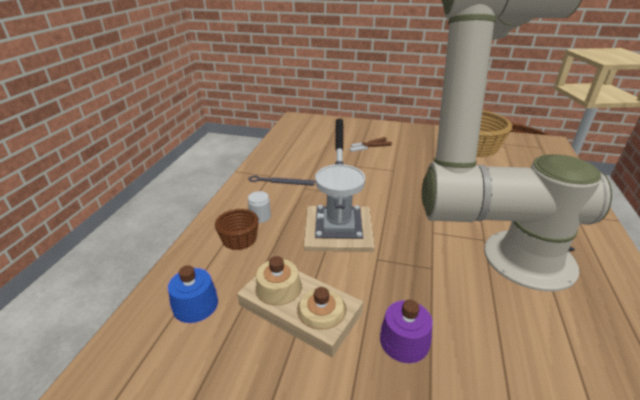

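View pics/wrist0.png

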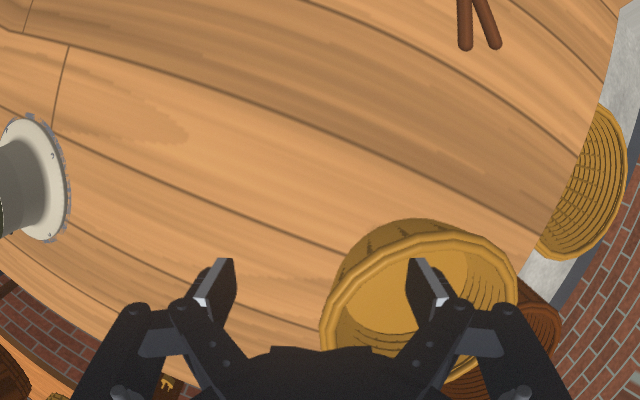

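Candidates, by scene pixel: pale mould at (386,280), pale mould at (434,266), blue at (345,370), purple at (482,232). By the description it is the pale one at (386,280), with more block showing. I'll check it in close crops.

```bash
python3 - <<'E'
import cv2,numpy as np
a=cv2.imread("pics/scene0.png");b=cv2.imread("pics/side0.png")
def crop(im,x,y,w,h,k,n): cv2.imwrite(n,cv2.resize(im[y:y+h,x:x+w],None,fx=k,fy=k,interpolation=cv2.INTER_CUBIC))
crop(a,330,235,160,100,5,"pics/c1.png");crop(b,230,245,150,110,5,"pics/c2.png")
crop(a,220,100,160,120,5,"pics/c3.png");crop(b,270,110,140,120,5,"pics/c4.png")
E
```

```text
(no output)
```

View pics/c1.png

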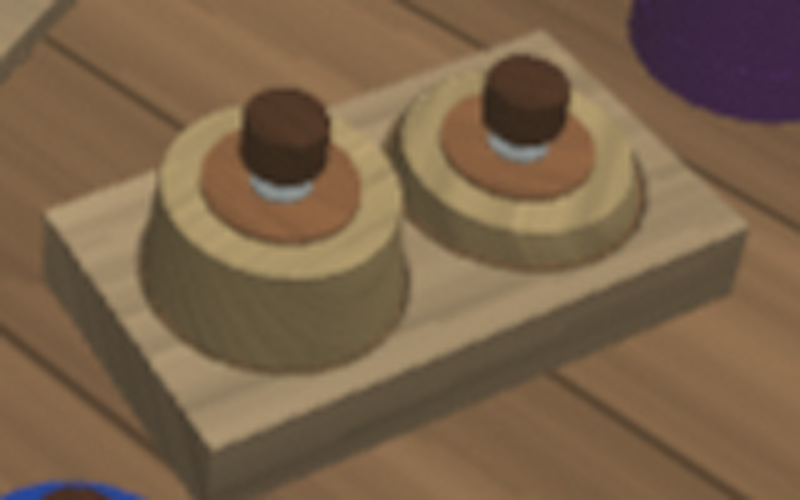

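View pics/c2.png

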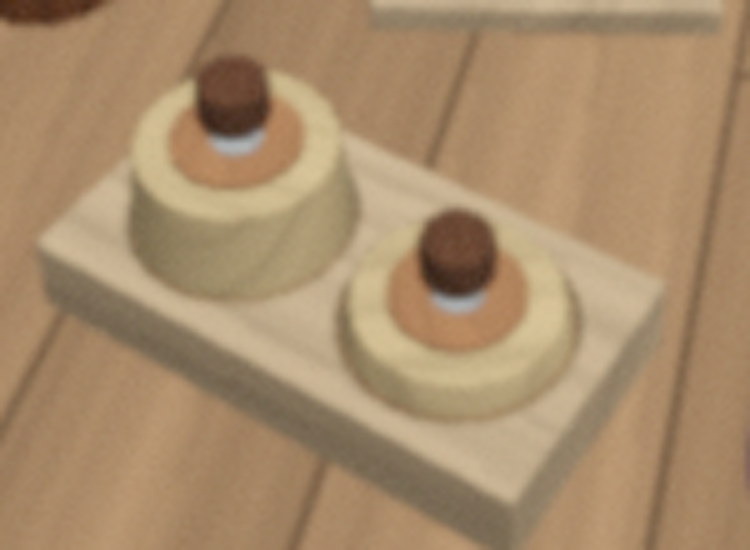

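View pics/c3.png

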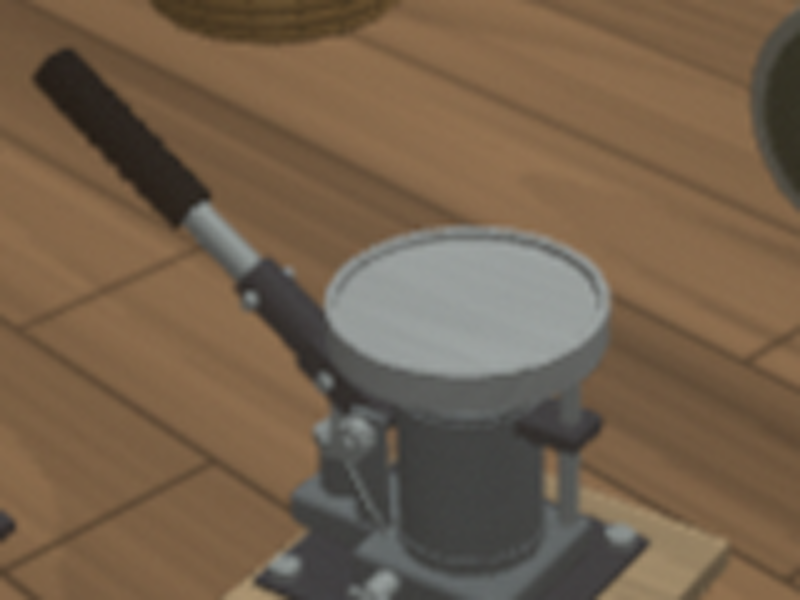

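View pics/c4.png

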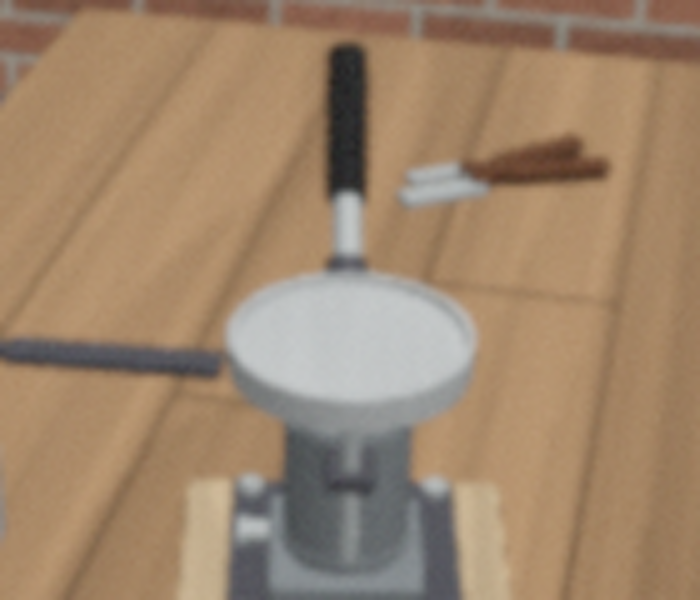

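The crops confirm the taller mould: its knob is at scene (387,262) and side (276.6,264.4), and most of its block shows. The low mould's knob is at scene (435,255). The grip runs from scene (231,113) to (258,142). Next I'll triangulate.

```bash
cat > h.py <<'E'
import numpy as np
from rig import readout,cams
from scipy.optimize import least_squares
C={n:cams.calibration(n) for n in("scene","side","wrist")}
def proj(n,X):
    c=C[n];p=np.atleast_2d(X)@c["R"].T+c["t"]
    return np.c_[c["fx"]*p[:,0]/p[:,2]+c["cx"],c["fy"]*p[:,1]/p[:,2]+c["cy"]]
def tri(a,b):
    return least_squares(lambda X:np.r_[(proj("scene",X)[0]-a),(proj("side",X)[0]-b)],[400,0,100])
def circ(c,r,z,N=720):
    t=np.linspace(0,2*np.pi,N);return np.c_[c[0]+r*np.cos(t),c[1]+r*np.sin(t),0*t+z]
E
python3 - <<'E'
from h import *
for n,a,b in(("tall",(387,262.4),(276.6,264.4)),("low",(435.2,255.2),(321.4,295.6))):
    r=tri(a,b);print(n,r.x,r.fun)
# extents of rim
def ext(n,p):
    q=proj(n,circ(p[:2],66,p[2]));return np.r_[q[:,0].min(),q[:,0].max(),q[:,1].min(),q[:,1].max()]
oa=np.r_[220+326/5,220+609/5,100+227/5,100+379/5];ob=np.r_[270+227/5,270+477/5,110+271/5,110+407/5]
r=least_squares(lambda p:np.r_[ext("scene",p)-oa,ext("side",p)-ob],[400,-100,185],diff_step=1e-4);print("rim",r.x,r.fun)
c=r.x
def g(p):
    y=p[0];d=np.array([np.cos(y),np.sin(y)]);out=[]
    for L,a,b in((243,(220+55/5,100+62/5),(270+347/5,110+48/5)),(138,(220+190/5,100+212/5),(270+346/5,110+193/5))):
        X=np.r_[p[1:3]+d*(50+L*np.cos(np.radians(34))),98+L*np.sin(np.radians(34))]
        out+=[proj("scene",X)[0]-a,proj("side",X)[0]-b]
    return np.concatenate(out)
q=least_squares(g,[-np.pi/2,c[0],c[1]]);print("lever yaw,centre",q.x,q.fun)
print(tri((220+55/5,100+62/5),(270+347/5,110+48/5)).x,tri((220+190/5,100+212/5),(270+346/5,110+193/5)).x)
E
```

```text
tall [596.14534079 285.27128428 109.28808562] [ 0.09239664  0.23254373  0.11750757 -0.26690587]
low [485.14705043 322.89215216  79.46805146] [ 0.08015428  0.19550341  0.0915952  -0.20147845]
rim [513.48125294  -3.39335716 177.52600201] [-0.17594846  0.43624405  0.62538259  0.09387756  0.25621715 -0.04335132
  0.45415866 -1.19153169]
lever yaw,centre [ -1.38840982 520.56334671  -2.9607931 ] [-0.78908792  0.17644513  0.77677345  0.07186627  0.24023643  0.26690367
 -0.0812794   0.67735331]
[ 567.44539678 -244.33876487  236.60113   ] [ 550.52626986 -165.471817    176.21599452]
```

>>> carry_out:
  steps: [2.2,-1.86,-0.35,0,0,0,1,2.2,-1.86,-0.35,0,0,0,1,2.2,-1.86,-0.35,0,0,0,1,2.2,-1.86,-0.35,0,0,0,1,2.2,-1.86,-0.35,0,0,0,1,2.2,-1.86,-0.35,0,0,0,1,2.2,-1.86,-0.35,0,0,0,1,2.2,-1.86,-0.35,0,0,0,1,2.2,-1.86,-0.35,0,0,0,1,2.2,-1.86,-0.35,0,0,0,1,2.2,-1.86,-0.35,0,0,0,1,2.2,-1.86,-0.35,0,0,0,1,2.2,-1.86,-0.35,0,0,0,1,2.2,-1.86,-0.35,0,0,0,1,2.2,-1.86,-0.35,0,0,0,1,0,0,0,0,0,0,1,0,0,0,0,0,0,1]

```text
time_s: 1.57
eef_pos: [399.5, -98.9, 283.7]
ee_rot: [-0.0, 0.98, 0.198, -0.0]
force: [0.1, 0.2, -0.0]
grip_width: 0.997
```

```bash
cat >> h.py <<'E'
import cv2,pickle
from scipy.spatial.transform import Rotation as Ro
def pose(s):
    q=s["ee_rot"];return Ro.from_quat([q[1],q[2],q[3],q[0]]).as_matrix(),np.array(s["eef_pos"])
def wcap(name):
    s=readout.sense();R,p=pose(s);im=cams.capture("wrist");cv2.imwrite(f"pics/{name}.png",im[:,:,::-1])
    pickle.dump((R,p),open(f"pics/{name}.pkl","wb"));print(s["time_s"],p.round(1),np.degrees(np.arctan2(R[1,0],R[0,0])).round(2),s["force"].round(1),s["grip_width"]);return R,p
def wproj(R,p,X):
    T=C["wrist"]["T_tool_cam"];c=C["wrist"]
    t=(np.atleast_2d(X)-p)@R; k=(t-T[:3,3])@T[:3,:3]
    th=np.arctan2(np.hypot(k[:,0],k[:,1]),k[:,2]);ph=np.arctan2(k[:,1],k[:,0])
    return np.c_[c["fx"]*th*np.cos(ph)+c["cx"],c["fy"]*th*np.sin(ph)+c["cy"]]
def wray(R,p,uv,z):
    T=C["wrist"]["T_tool_cam"];c=C["wrist"];u=(uv[0]-c["cx"])/c["fx"];v=(uv[1]-c["cy"])/c["fy"]
    th=np.hypot(u,v);d=np.r_[np.sin(th)*u/th,np.sin(th)*v/th,np.cos(th)]
    d=R@(T[:3,:3]@d);o=R@T[:3,3]+p;return o+d*(z-o[2])/d[2]
E
python3 - <<'E'
from h import *
wcap("w1")
E
```

```text
1.5667 [399.5 -98.9 283.7] 22.84 [ 0.1  0.2 -0. ] 0.9973747420134456
```

View pics/w1.png

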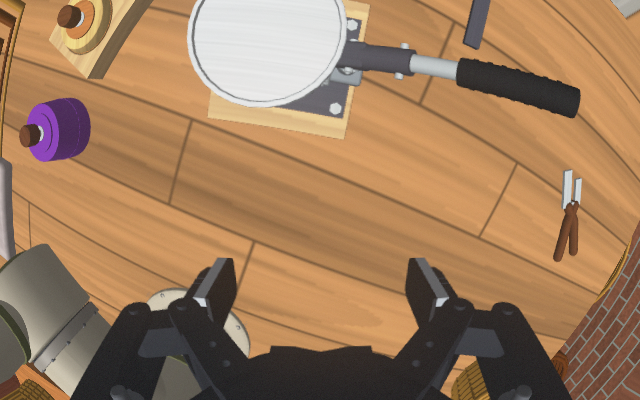

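```bash
python3 - <<'E'
import cv2
a=cv2.imread("pics/w1.png");cv2.imwrite("pics/w1c.png",cv2.resize(a[0:130,170:370],None,fx=4,fy=4,interpolation=cv2.INTER_CUBIC));cv2.imwrite("pics/w1d.png",cv2.resize(a[30:130,400:600],None,fx=4,fy=4,interpolation=cv2.INTER_CUBIC))
E
```

```text
(no output)
```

View pics/w1c.png

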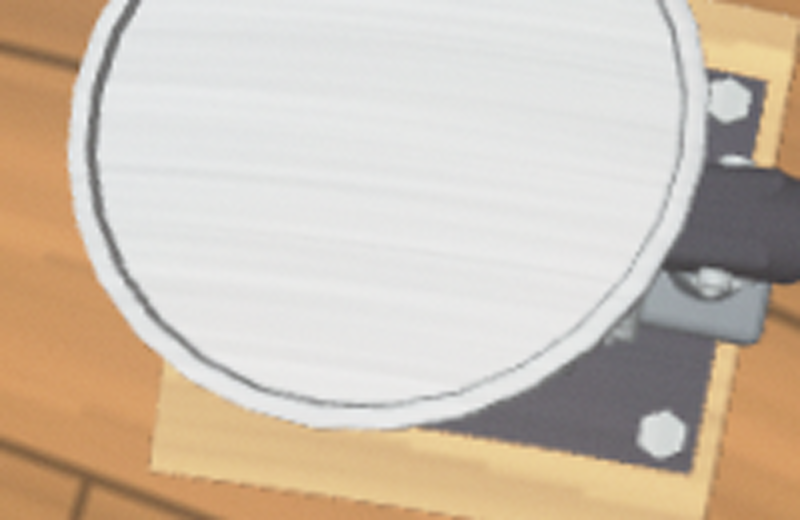

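View pics/w1d.png

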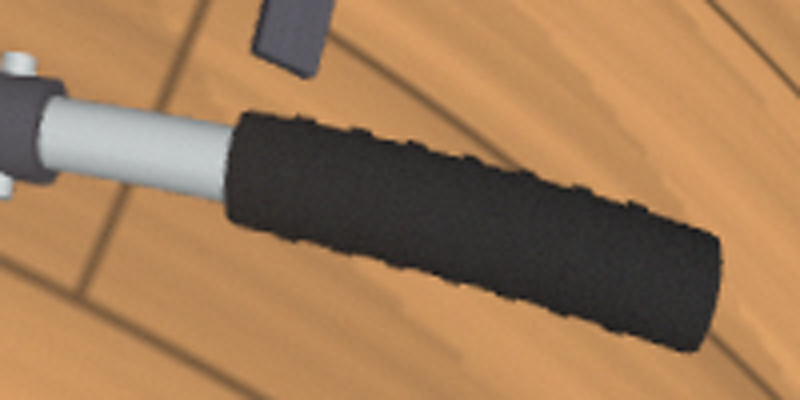

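```bash
python3 - <<'E'
from h import *
R,p=pickle.load(open("pics/w1.pkl","rb"))
pts=np.array([(68,145),(708,110),(370,429),(190,370),(620,320),(108,0),(690,0)])/4+[170,0]
# top-of-rim outline; sides hide? use nearest distance
def res(q):
    c=wproj(R,p,circ(q[:2],66,q[2]));d=c[None]-pts[:,None];i=np.hypot(d[...,0],d[...,1]).argmin(1)
    cen=wproj(R,p,[q[0],q[1],q[2]])[0]
    return np.hypot(*(c[i]-cen).T)-np.hypot(*(pts-cen).T)
r=least_squares(res,[514,-3,185],diff_step=1e-4);print(r.x,r.fun.round(2))
for z in(182,186,189):
    r=least_squares(lambda q:res([*q,z]),[514,-3],diff_step=1e-4);print(z,r.x,r.fun.round(2))
for L,uv in((138,(458.75,71.75)),(243,(577,103.75))):
    print(L,wray(R,p,uv,98+L*np.sin(np.radians(34))))
print(wray(R,p,(68,17),91))
E
```

```text
[515.28070129  -2.58940271 177.82553907] [-0.35  0.47 -0.51  1.09 -0.38 -0.21 -0.09]
182 [515.48164931  -3.09199199] [ 1.    1.58 -0.48  1.53 -0.15  1.56  1.46]
186 [515.69923324  -3.56652644] [ 2.4   2.65 -0.48  1.92  0.08  3.3   3.03]
189 [514.98412525  -3.8099521 ] [3.9  2.95 0.48 3.34 0.55 4.67 3.41]
138 [ 549.38470769 -163.48328725  175.16862068]
243 [ 568.6574373  -248.25405364  233.88387554]
[484.18536958 312.05691954  91.        ]
```

>>> carry_out:
  steps: [2.2,-1.85,0,0,0,0,1,2.2,-1.85,0,0,0,0,1,2.2,-1.85,0,0,0,0,1,2.2,-1.85,0,0,0,0,1,2.2,-1.85,0,0,0,0,1,2.2,-1.85,0,0,0,0,1,2.2,-1.85,0,0,0,0,1,2.2,-1.85,0,0,0,0,1,2.2,-1.85,1,0,0,0,1,2.2,-1.85,1,0,0,0,1,2.2,-1.85,1,0,0,0,1,2.2,-1.85,1,0,0,0,1,2.2,-1.85,1,0,0,0,1,2.2,-1.85,1,0,0,0,1,2.2,-1.85,1,0,0,0,1,0,0,0,0,0,0,1,0,0,0,0,0,0,1]

```text
time_s: 3.03
eef_pos: [597.2, 282.7, 211.9]
ee_rot: [0.0, 0.981, 0.196, -0.001]
force: [-1.0, -0.6, 1.3]
grip_width: 1.001
```

```bash
python3 - <<'E'
from h import *
R,p=wcap("w2")
a=cv2.imread("pics/w2.png")
for X in([596,285,111],[485,323,81]): print(wproj(R,p,X))
E
```

```text
3.0333 [597.2 282.7 211.9] 22.66 [-1.  -0.6  1.3] 1.0010533459306161
[[316.22292895 201.89771755]]
[[242.60161732 272.97601876]]
```

View pics/w2.png

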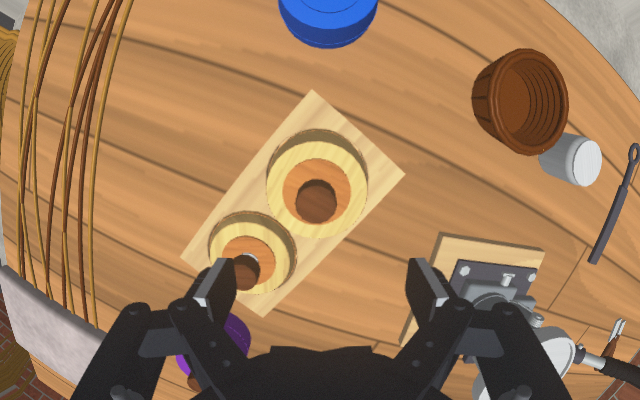

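```bash
python3 - <<'E'
from h import *
R,p=pickle.load(open("pics/w2.pkl","rb"));a=cv2.imread("pics/w2.png")
k=6;c=cv2.resize(a[160:240,270:370],None,fx=k,fy=k,interpolation=cv2.INTER_CUBIC)
for z,r,col in((123,17,(0,255,0)),(85,46.5,(255,0,0))):
    q=(wproj(R,p,circ((596,285),r,z))-[270,160]+.5)*k
    cv2.polylines(c,[q.round().astype(np.int32)],True,col,1)
cv2.imwrite("pics/w2c.png",c)
E
```

```text
(no output)
```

View pics/w2c.png

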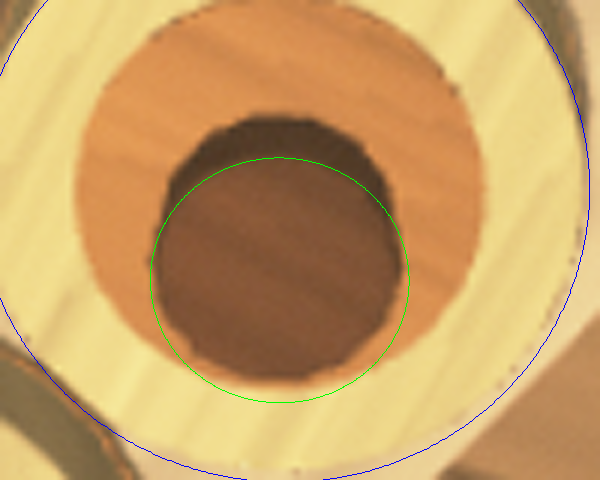

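>>> carry_out:
  steps: [0.1,-0.25,1.5,0,0,0,1,0,0,1.5,0,0,0,1,0,0,1.5,0,0,0,1,0,0,1.5,0,0,0,1,0,0,1.5,0,0,0,1,0,0,1.0,0,0,0,1,0,0,1.0,0,0,0,1,0,0,1.0,0,0,0,1,0,0,0.8,0,0,0,1,0,0,0.4,0,0,0,1,0,0,0,0,0,0,1,0,0,0,0,0,0,1]

```text
time_s: 4.08
eef_pos: [596.9, 286.2, 97.1]
ee_rot: [0.0, 0.98, 0.197, 0.0]
force: [1.2, -0.4, 0.3]
grip_width: 1.002
```

```bash
python3 - <<'E'
from h import *
R,p=wcap("w3")
print(wproj(R,p,[597,285.5,111]))
E
```

```text
4.0833 [596.9 286.2  97.1] 22.68 [ 1.2 -0.4  0.3] 1.0020727680079993
[[319.9747994  275.69251398]]
```

View pics/w3.png

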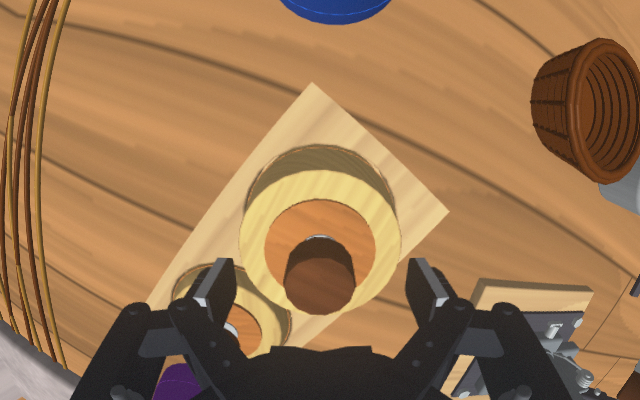

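>>> carry_out:
  steps: [0,0,0.4,0,0,0,1,0,0,0,0,0,0,-1,0,0,0,0,0,0,-1,0,0,0,0,0,0,-1,0,0,0,0,0,0,-1,0,0,0,0,0,0,-1,0,0,0,0,0,0,-1,0,0,0,0,0,0,-1,0,0,0,0,0,0,-1,0,0,0,0,0,0,-1]
  grip_force: 60

```text
time_s: 4.97
eef_pos: [596.8, 286.4, 93.1]
ee_rot: [-0.0, 0.98, 0.197, 0.0]
force: [-1.0, 2.4, 3.7]
grip_width: 0.382
```

>>> carry_out:
  steps: [0,0,-0.4,0,0,0,-1,0,0,-0.6,0,0,0,-1,0,0,-0.8,0,0,0,-1,0,0,-0.9,0,0,0,-1,0,0,-0.9,0,0,0,-1,0,0,-1.0,0,0,0,-1,0,0,-1.3,0,0,0,-1,0,0,-1.6,0,0,0,-1,0,0,-1.7,0,0,0,-1,0,0,-1.7,0,0,0,-1,0,0,-1.7,0,0,0,-1,0,0,-1.7,0,0,0,-1,0,0,-1.7,0,0,0,-1,0,0,-1.7,0,0,0,-1,0,0,-1.7,0,0,0,-1,0,0,-1.2,0,0,0,-1,0,0,-0.5,0,0,0,-1,0,0,0,0,0,0,-1]

```text
time_s: 6.47
eef_pos: [596.9, 286.3, 305.5]
ee_rot: [-0.0, 0.98, 0.197, 0.001]
force: [-0.5, -0.8, -4.6]
grip_width: 0.384
```

```bash
python3 - <<'E'
from h import *
R,p=wcap("w4")
im=cams.capture("side");cv2.imwrite("pics/s4.png",im[:,:,::-1])
d=np.array([515.3,-3,0])-p;print(R.T@d)
E
```

```text
6.4667 [596.9 286.3 305.5] 22.68 [-0.5 -0.8 -4.6] 0.3843108759504957
[-187.62521114  235.31903847  305.08760776]
```

View pics/s4.png

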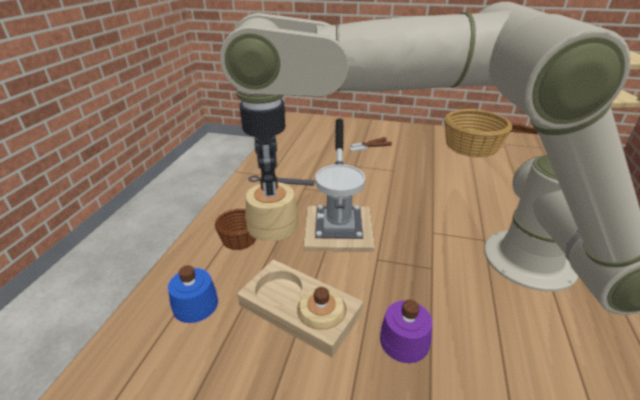

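View pics/w4.png

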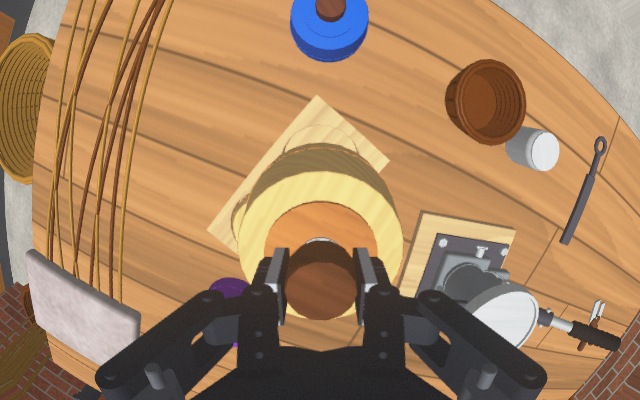

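>>> carry_out:
  steps: [-0.5,0.6,0,0,0,0,-1,-1.0,1.3,0,0,0,0,-1,-1.3,1.6,0,0,0,0,-1,-1.5,1.9,0,0,0,0,-1,-1.6,2.0,0,0,0,0,-1,-1.6,2.0,0,0,0,0,-1,-1.6,2.0,0,0,0,0,-1,-1.6,2.0,0,0,0,0,-1,-1.6,2.0,0,0,0,0,-1,-1.6,2.0,0,0,0,0,-1,-1.5,1.9,0,0,0,0,-1,-1.3,1.6,0,0,0,0,-1,-1.0,1.3,0,0,0,0,-1,-0.7,0.9,0,0,0,0,-1,-0.4,0.4,0,0,0,0,-1,0,0,0,0,0,0,-1,0,0,0,0,0,0,-1]

```text
time_s: 7.98
eef_pos: [513.9, -2.8, 303.7]
ee_rot: [-0.0, 0.98, 0.197, -0.0]
force: [-0.2, 0.7, -4.4]
grip_width: 0.385
```

```bash
python3 - <<'E'
from h import *
R,p=wcap("w5")
a=cv2.imread("pics/w5.png")
for z,r,c,col in((181,66,(515.3,-3),(0,255,0)),(p[2]-83+75,46.5,p[:2],(255,0,0))):
    q=wproj(R,p,circ(c,r,z)); cv2.polylines(a,[q.round().astype(np.int32)],True,col,1)
cv2.imwrite("pics/w5o.png",a)
for n in("scene","side"):
    im=cams.capture(n)[:,:,::-1].copy()
    for z,r,c,col in((181,66,(515.3,-3),(0,255,0)),(p[2]-83,52,p[:2],(255,0,0))):
        cv2.polylines(im,[proj(n,circ(c,r,z)).round().astype(np.int32)],True,col,1)
    x,y=(230,60) if n=="scene" else (250,80)
    cv2.imwrite(f"pics/{n}5.png",cv2.resize(im[y:y+150,x:x+180],None,fx=4,fy=4))
E
```

```text
7.9833 [513.9  -2.8 303.7] 22.68 [-0.2  0.7 -4.4] 0.38501092593404584
```

View pics/w5o.png

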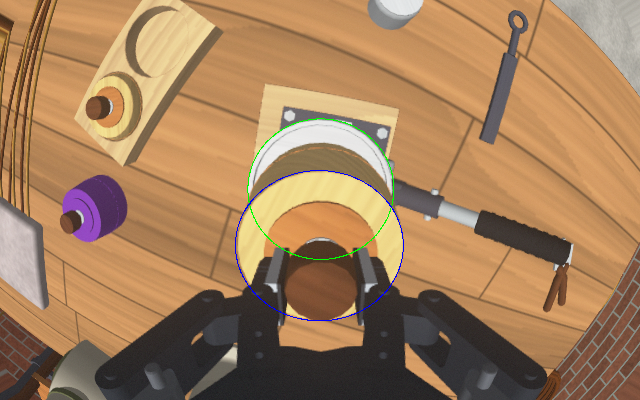

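View pics/scene5.png

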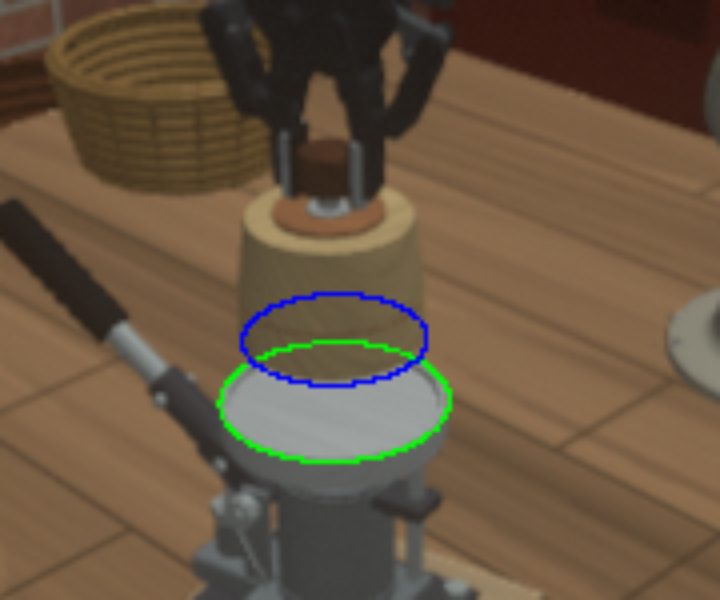

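View pics/side5.png

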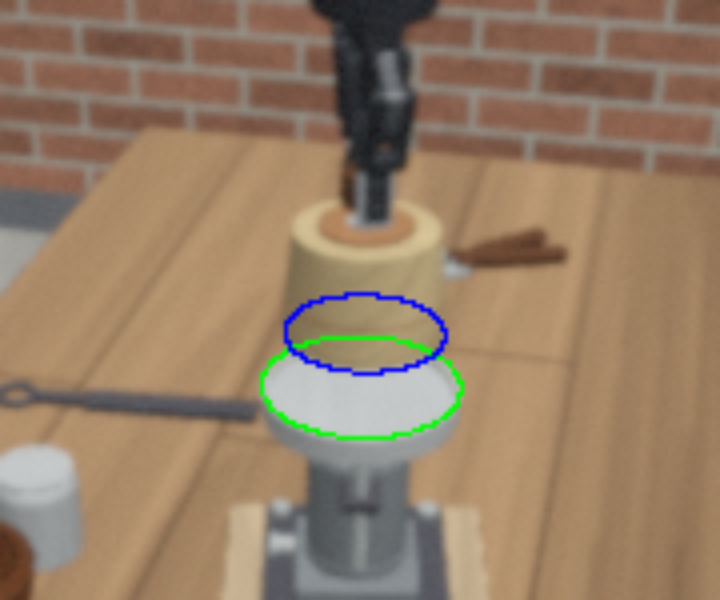

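>>> carry_out:
  steps: [0.05,-0.05,0.4,0,0,0,-1,0,0,0.5,0,0,0,-1,0,0,0.5,0,0,0,-1,0,0,0.5,0,0,0,-1,0,0,0.5,0,0,0,-1,0,0,0.4,0,0,0,-1,0,0,0.4,0,0,0,-1,0,0,0.2,0,0,0,-1,0,0,0,0,0,0,-1,0,0,0,0,0,0,-1]

```text
time_s: 8.97
eef_pos: [514.2, -2.5, 269.9]
ee_rot: [0.0, 0.98, 0.197, 0.0]
force: [0.9, 0.1, -4.2]
grip_width: 0.379
```

Underside is now at about 187. I'll go down in small steps.

>>> carry_out:
  steps: [0,0,0.15,0,0,0,-1,0,0,0.15,0,0,0,-1,0,0,0.15,0,0,0,-1,0,0,0.1,0,0,0,-1,0,0,0,0,0,0,-1]

```text
time_s: 9.38
eef_pos: [514.1, -2.4, 264.1]
ee_rot: [-0.0, 0.98, 0.197, -0.0]
force: [-0.8, 0.7, -4.9]
grip_width: 0.382
```

>>> carry_out:
  steps: [0,0,0.1,0,0,0,-1,0,0,0.1,0,0,0,-1,0,0,0,0,0,0,-1]

```text
time_s: 9.63
eef_pos: [514.1, -2.5, 262.1]
ee_rot: [-0.0, 0.98, 0.197, -0.0]
force: [0.0, -0.5, -3.8]
grip_width: 0.379
```

>>> carry_out:
  steps: [0,0,0.1,0,0,0,-1,0,0,0.05,0,0,0,-1,0,0,0,0,0,0,-1]

```text
time_s: 9.88
eef_pos: [514.1, -2.5, 260.7]
ee_rot: [-0.0, 0.98, 0.197, -0.0]
force: [-1.4, -0.0, -4.8]
grip_width: 0.378
```

>>> carry_out:
  steps: [0,0,0.05,0,0,0,-1,0,0,0.05,0,0,0,-1,0,0,0,0,0,0,-1]

```text
time_s: 10.13
eef_pos: [514.2, -2.4, 259.7]
ee_rot: [-0.0, 0.98, 0.197, -0.0]
force: [-0.5, -0.3, -4.3]
grip_width: 0.384
```

>>> carry_out:
  steps: [0,0,0.05,0,0,0,-1,0,0,0.05,0,0,0,-1,0,0,0,0,0,0,-1]

```text
time_s: 10.38
eef_pos: [514.3, -2.4, 259.2]
ee_rot: [0.0, 0.98, 0.197, 0.0]
force: [0.0, 1.6, 0.3]
grip_width: 0.382
```

Contact: the wrist force went from -4.3 to +0.3 N, so the table carries the weight. I'll release and look.

>>> carry_out:
  steps: [0,0,0,0,0,0,-0.1,0,0,0,0,0,0,0.2,0,0,0,0,0,0,0.5,0,0,0,0,0,0,0.8,0,0,0,0,0,0,1,0,0,0,0,0,0,1,0,0,0,0,0,0,1,0,0,-0.5,0,0,0,1,0,0,-1.0,0,0,0,1,0,0,-1.5,0,0,0,1,0,0,-1.5,0,0,0,1,0,0,-1.5,0,0,0,1,0,0,-1.0,0,0,0,1,0,0,0,0,0,0,1]

```text
time_s: 11.55
eef_pos: [514.7, -2.6, 331.4]
ee_rot: [0.001, 0.98, 0.197, 0.002]
force: [0.1, -0.1, -0.1]
grip_width: 1.002
```

```bash
python3 - <<'E'
from h import *
R,p=wcap("w6")
o=[]
for n,x,y in(("scene",230,60),("side",250,80)):
    im=cams.capture(n)[:,:,::-1].copy()
    o.append(cv2.resize(im[y:y+150,x:x+130],None,fx=3,fy=3,interpolation=cv2.INTER_CUBIC))
cv2.imwrite("pics/both6.png",np.hstack(o))
E
```

```text
11.55 [514.7  -2.6 331.4] 22.68 [ 0.1 -0.1 -0.1] 1.0020665788533882
```

View pics/w6.png

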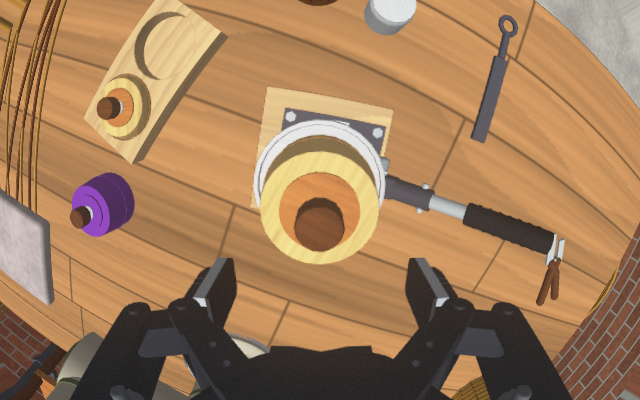

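View pics/both6.png

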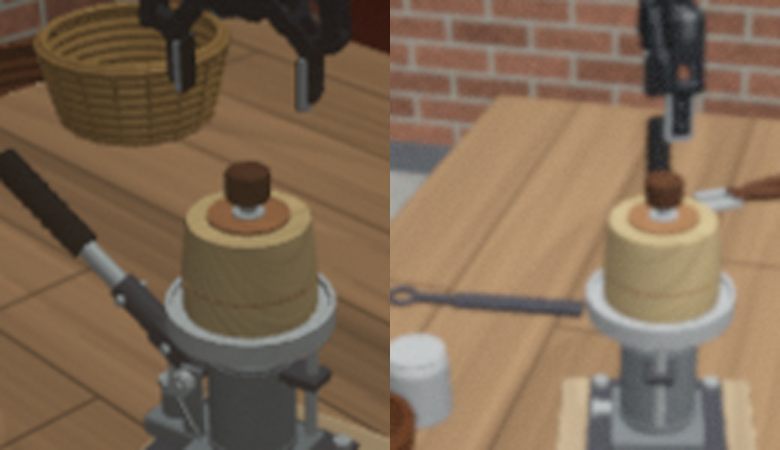

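Released; the mould stands centred and upright inside the rim (gaps left and right about equal in the scene crop), and the lever is at rest. Next I'll position over the grip, jaws narrowed to straddle the bar as a V.

>>> carry_out:
  steps: [-0.48,2.6,0,0,0,0,1,-0.48,2.6,0,0,0,0,1,-0.48,2.6,0,0,0,0,1,-0.48,2.6,0,0,0,0,1,-0.48,2.6,0,0,0,0,1,-0.48,2.6,0,0,0,0,0.5,-0.48,2.6,0,0,0,0,0,-0.48,2.6,0,0,0,0,-0.7,0,0,0,0,0,-1.33,-0.7,0,0,0,0,0,-1.33,-0.7,0,0,0,0,0,-1.33,-0.7,0,0,0,0,0,-1.33,-0.7,0,0,0,0,0,-1.33,-0.7,0,0,0,0,0,-1.33,-0.7,0,0,0,0,0,-1.33,-0.7,0,0,0,0,0,-1.33,-0.7,0,0,0,0,0,-1.33,-0.7,0,0,0,0,0,-1.33,-0.7,0,0,0,0,0,-1.33,-0.7,0,0,0,0,0,-1.33,-0.7]

```text
time_s: 13.37
eef_pos: [558.8, -209.1, 327.7]
ee_rot: [-0.001, 0.624, 0.782, -0.0]
force: [-0.5, -0.5, 0.1]
grip_width: 0.153
```

>>> carry_out:
  steps: [0,0,0,0,0,0,-0.7,0,0,0,0,0,0,-0.7]

```text
time_s: 13.53
eef_pos: [558.8, -209.1, 328.0]
ee_rot: [-0.001, 0.627, 0.779, -0.0]
force: [0.7, -0.1, 0.8]
grip_width: 0.149
```

```bash
python3 - <<'E'
from h import *
R,p=wcap("w7");print(R.round(3).tolist(),readout.sense()["joints"].round(2))
a=cv2.imread("pics/w7.png")
d=np.array([.213,-.977]);c=np.array([515,-3])
for L in(138,195,243):
    X=np.r_[c+d*(50+L*.829),98+L*.559];q=wproj(R,p,X)[0];print(L,X.round(1),q.round(1));cv2.circle(a,tuple(q.round().astype(int)),3,(0,255,0),-1)
cv2.imwrite("pics/w7o.png",a)
E
```

```text
13.5333 [ 558.8 -209.1  328. ] 102.28 [ 0.7 -0.1  0.8] 0.1494439185507624
[[-0.213, 0.977, -0.001], [0.977, 0.213, 0.001], [0.001, -0.001, -1.0]] [-0.55  0.44  1.07  0.    1.63 -0.77]
138 [ 550.  -163.6  175.1] [322.3 138.5]
195 [ 560.1 -209.8  207. ] [322.4 195.6]
243 [ 568.6 -248.7  233.8] [322.5 249.5]
```

View pics/w7o.png

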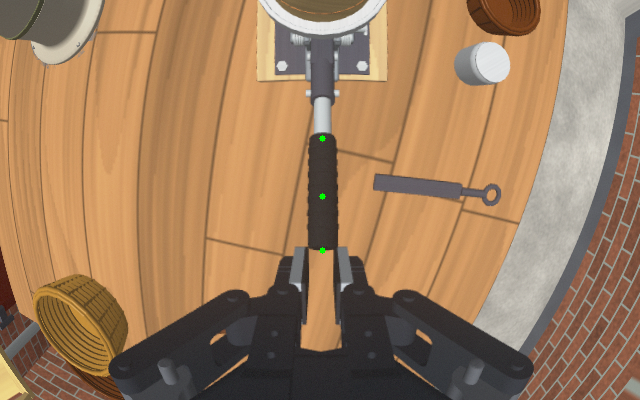

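>>> carry_out:
  steps: [0,0.1,3,0,0,0,-0.7,0,0,3,0,0,0,-0.7,0,0,2.5,0,0,0,-0.7,0,0,0.8,0,0,0,-0.7,0,0,0,0,0,0,-0.7]

```text
time_s: 14.0
eef_pos: [559.3, -208.6, 234.0]
ee_rot: [-0.002, 0.627, 0.779, -0.0]
force: [-0.1, -0.7, 1.1]
grip_width: 0.149
```

>>> carry_out:
  steps: [0,0,0.7,0,0,0,-0.7,-0.4,0,0.8,0,0,0,-0.7,-0.4,0,0.7,0,0,0,-0.7,0,0,0,0,0,0,-0.7]

```text
time_s: 14.33
eef_pos: [562.4, -218.0, 215.1]
ee_rot: [0.002, 0.627, 0.779, 0.0]
force: [0.1, -0.4, 7.4]
grip_width: 0.148
```

```bash
python3 - <<'E'
from h import *
R,p=wcap("w8")
E
```

```text
14.3333 [ 562.4 -218.   215.1] 102.41 [ 0.1 -0.4  7.4] 0.1483602256802415
```

View pics/w8.png

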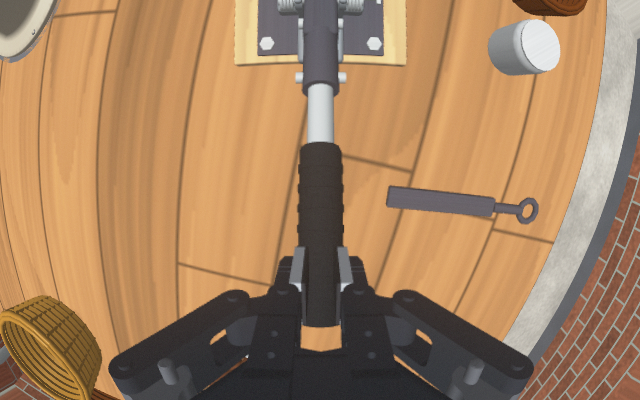

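The bar is straddled and centred at column 320, with 7.4 N reaction. I'll continue the stroke.

>>> carry_out:
  steps: [-0.7,0,1.5,0,0,0,-0.7,-0.6,0,1.7,0,0,0,-0.7,-0.6,0,1.7,0,0,0,-0.7,-0.3,0,1.8,0,0,0,-0.7,-0.3,0,1.8,0,0,0,-0.7,0,0,1.7,0,0,0,-0.7,0,0,1.5,0,0,0,-0.7,0,0,0.5,0,0,0,-0.7,0,0,0,0,0,0,-0.7]

```text
time_s: 15.13
eef_pos: [568.2, -243.8, 93.5]
ee_rot: [0.003, 0.627, 0.779, -0.001]
force: [-2.2, -5.5, 11.6]
grip_width: 0.15
```

>>> carry_out:
  steps: [0,0,0.3,0,0,0,-0.7,0,0,0.3,0,0,0,-0.7,0,0,0,0,0,0,-0.7]

```text
time_s: 15.38
eef_pos: [568.2, -243.6, 88.3]
ee_rot: [0.003, 0.626, 0.779, -0.001]
force: [-2.6, -4.7, 10.9]
grip_width: 0.15
```

>>> carry_out:
  steps: [0,0,0.2,0,0,0,-0.7,0,0,0.1,0,0,0,-0.7,0,0,0,0,0,0,-0.7]

```text
time_s: 15.63
eef_pos: [568.2, -243.4, 85.6]
ee_rot: [0.003, 0.626, 0.78, -0.001]
force: [-3.6, -4.0, 11.5]
grip_width: 0.146
```

>>> carry_out:
  steps: [0,0,0.2,0,0,0,-0.7,0,0,0.1,0,0,0,-0.7,0,0,0,0,0,0,-0.7]

```text
time_s: 15.88
eef_pos: [568.2, -243.3, 82.6]
ee_rot: [0.003, 0.626, 0.78, -0.001]
force: [-3.5, -3.8, 11.0]
grip_width: 0.147
```

```bash
python3 - <<'E'
from h import *
print(readout.sense()["force"])
im=cams.capture("side")[:,:,::-1];cv2.imwrite("pics/side9.png",im)
E
```

```text
[-3.50750029 -3.79634775 11.0374833 ]
```

View pics/side9.png

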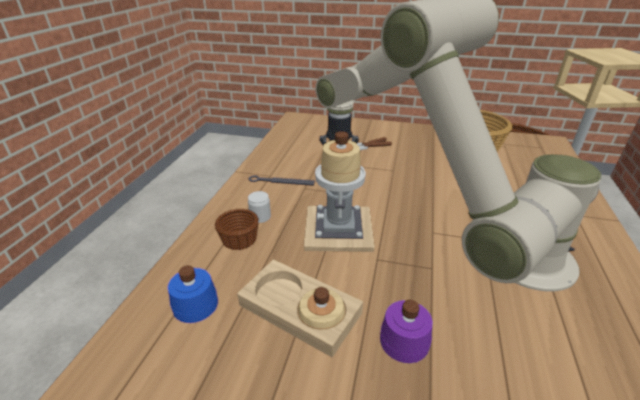

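>>> carry_out:
  steps: [0,0,0.2,0,0,0,-0.7,0,0,0.1,0,0,0,-0.7,0,0,0,0,0,0,-0.7]

```text
time_s: 16.18
eef_pos: [568.2, -243.1, 79.7]
ee_rot: [0.003, 0.626, 0.78, -0.0]
force: [-4.0, -2.9, 10.8]
grip_width: 0.152
```

>>> carry_out:
  steps: [0,0,0.1,0,0,0,-0.7,0,0,0.1,0,0,0,-0.7,0,0,0,0,0,0,-0.7]

```text
time_s: 16.43
eef_pos: [568.4, -243.2, 79.2]
ee_rot: [0.003, 0.626, 0.78, -0.0]
force: [-6.9, -0.2, 22.1]
grip_width: 0.151
```

Lower stop found at z≈79.3 (force rises to 22 N). Now the return and the next stroke.

>>> carry_out:
  steps: [0,0,-1.5,0,0,0,-0.7,0,0,-1.7,0,0,0,-0.7,0,0,-1.7,0,0,0,-0.7,0.3,0,-1.8,0,0,0,-0.7,0.3,0,-1.8,0,0,0,-0.7,0.6,0,-1.7,0,0,0,-0.7,0.6,0,-1.7,0,0,0,-0.7,0.7,0,-1.5,0,0,0,-0.7,0.4,0,-0.8,0,0,0,-0.7,0.4,0,-1.0,0,0,0,-0.7,0,0,0,0,0,0,-0.7,0,0,0,0,0,0,-0.7]

```text
time_s: 17.43
eef_pos: [560.3, -209.5, 227.3]
ee_rot: [0.001, 0.626, 0.78, -0.0]
force: [0.3, -0.6, 3.9]
grip_width: 0.149
```

>>> carry_out:
  steps: [-0.4,0,1.0,0,0,0,-0.7,-0.4,0,0.8,0,0,0,-0.7,-0.7,0,1.5,0,0,0,-0.7,-0.6,0,1.7,0,0,0,-0.7,-0.6,0,1.7,0,0,0,-0.7,-0.3,0,1.8,0,0,0,-0.7,-0.3,0,1.8,0,0,0,-0.7,0,0,1.7,0,0,0,-0.7,0,0,1.7,0,0,0,-0.7,0,0,1.2,0,0,0,-0.7,0,0,0.3,0,0,0,-0.7,0,0,0,0,0,0,-0.7]

```text
time_s: 18.43
eef_pos: [568.5, -243.4, 78.6]
ee_rot: [0.003, 0.626, 0.78, -0.0]
force: [-5.3, 1.5, 30.2]
grip_width: 0.154
```

>>> carry_out:
  steps: [0,0,-1.5,0,0,0,-0.7,0,0,-1.7,0,0,0,-0.7,0,0,-1.7,0,0,0,-0.7,0.3,0,-1.8,0,0,0,-0.7,0.3,0,-1.8,0,0,0,-0.7,0.6,0,-1.7,0,0,0,-0.7,0.6,0,-1.7,0,0,0,-0.7,0.7,0,-1.5,0,0,0,-0.7,0.4,0,-1.2,0,0,0,-0.7,0.4,0,-1.2,0,0,0,-0.7,0,0,0,0,0,0,-0.7,0,0,0,0,0,0,-0.7]

```text
time_s: 19.43
eef_pos: [559.9, -209.6, 232.5]
ee_rot: [0.0, 0.626, 0.78, -0.0]
force: [-1.2, 0.9, -0.9]
grip_width: 0.152
```

>>> carry_out:
  steps: [-0.4,0,1.3,0,0,0,-0.7,-0.4,0,1.0,0,0,0,-0.7,-0.7,0,1.5,0,0,0,-0.7,-0.6,0,1.7,0,0,0,-0.7,-0.6,0,1.7,0,0,0,-0.7,-0.3,0,1.8,0,0,0,-0.7,-0.3,0,1.8,0,0,0,-0.7,0,0,1.7,0,0,0,-0.7,0,0,1.7,0,0,0,-0.7,0,0,1.2,0,0,0,-0.7,0,0,0.3,0,0,0,-0.7,0,0,0,0,0,0,-0.7]

```text
time_s: 20.43
eef_pos: [568.3, -243.3, 78.8]
ee_rot: [0.003, 0.626, 0.78, -0.0]
force: [-4.0, 0.5, 26.3]
grip_width: 0.149
```

```bash
cat > look.py <<'E'
import sys
from h import *
t=sys.argv[1];o=[]
for n,x,y in(("scene",220,40),("side",260,80)):
    im=cams.capture(n)[:,:,::-1].copy()
    o.append(cv2.resize(im[y:y+200,x:x+133],None,fx=3,fy=3,interpolation=cv2.INTER_CUBIC))
cv2.imwrite(f"pics/{t}.png",np.hstack(o))
E
python3 look.py k3
```

```text
(no output)
```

View pics/k3.png

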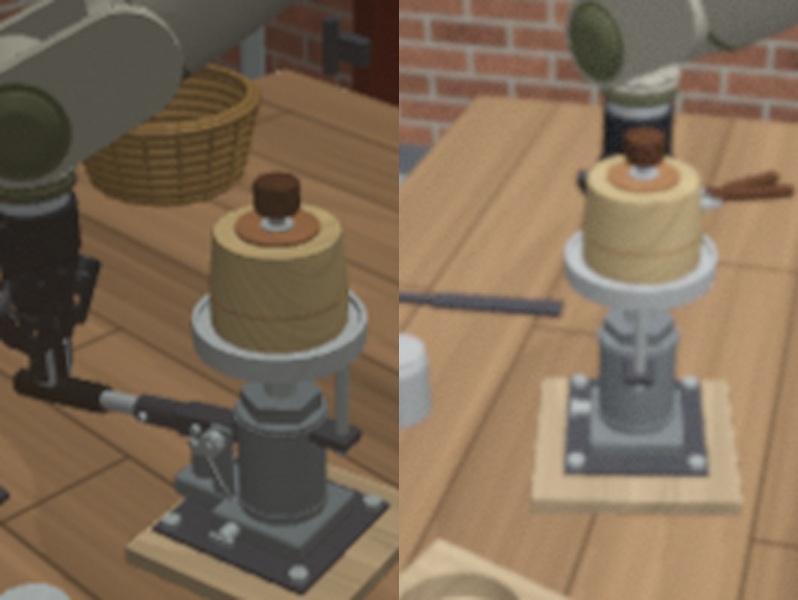

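The table is visibly rising (about 3 strokes), with the mould steady. Continuing.

>>> carry_out:
  steps: [0,0,-1.5,0,0,0,-0.7,0,0,-1.7,0,0,0,-0.7,0,0,-1.7,0,0,0,-0.7,0.3,0,-1.8,0,0,0,-0.7,0.3,0,-1.8,0,0,0,-0.7,0.6,0,-1.7,0,0,0,-0.7,0.6,0,-1.7,0,0,0,-0.7,0.7,0,-1.5,0,0,0,-0.7,0.4,0,-1.2,0,0,0,-0.7,0.4,0,-1.1,0,0,0,-0.7,0,0,0,0,0,0,-0.7,0,0,0,0,0,0,-0.7]

```text
time_s: 21.53
eef_pos: [559.9, -209.5, 232.2]
ee_rot: [0.0, 0.626, 0.78, -0.0]
force: [0.3, -0.0, -1.2]
grip_width: 0.148
```

>>> carry_out:
  steps: [-0.4,0,1.3,0,0,0,-0.7,-0.4,0,1.0,0,0,0,-0.7,-0.7,0,1.5,0,0,0,-0.7,-0.6,0,1.7,0,0,0,-0.7,-0.6,0,1.7,0,0,0,-0.7,-0.3,0,1.8,0,0,0,-0.7,-0.3,0,1.8,0,0,0,-0.7,0,0,1.7,0,0,0,-0.7,0,0,1.7,0,0,0,-0.7,0,0,1.2,0,0,0,-0.7,0,0,0.3,0,0,0,-0.7,0,0,0,0,0,0,-0.7]

```text
time_s: 22.53
eef_pos: [568.3, -243.2, 78.8]
ee_rot: [0.003, 0.626, 0.78, -0.0]
force: [-3.9, 0.9, 25.6]
grip_width: 0.151
```

>>> carry_out:
  steps: [0,0,-1.5,0,0,0,-0.7,0,0,-1.7,0,0,0,-0.7,0,0,-1.7,0,0,0,-0.7,0.3,0,-1.8,0,0,0,-0.7,0.3,0,-1.8,0,0,0,-0.7,0.6,0,-1.7,0,0,0,-0.7,0.6,0,-1.7,0,0,0,-0.7,0.7,0,-1.5,0,0,0,-0.7,0.4,0,-1.2,0,0,0,-0.7,0.4,0,-1.1,0,0,0,-0.7,0,0,0,0,0,0,-0.7,0,0,0,0,0,0,-0.7]

```text
time_s: 23.53
eef_pos: [559.8, -209.5, 232.1]
ee_rot: [-0.0, 0.626, 0.78, -0.0]
force: [0.2, -1.0, -0.1]
grip_width: 0.152
```

>>> carry_out:
  steps: [-0.4,0,1.3,0,0,0,-0.7,-0.4,0,1.0,0,0,0,-0.7,-0.7,0,1.5,0,0,0,-0.7,-0.6,0,1.7,0,0,0,-0.7,-0.6,0,1.7,0,0,0,-0.7,-0.3,0,1.8,0,0,0,-0.7,-0.3,0,1.8,0,0,0,-0.7,0,0,1.7,0,0,0,-0.7,0,0,1.7,0,0,0,-0.7,0,0,1.2,0,0,0,-0.7,0,0,0.3,0,0,0,-0.7,0,0,0,0,0,0,-0.7]

```text
time_s: 24.53
eef_pos: [568.3, -243.1, 78.7]
ee_rot: [0.003, 0.626, 0.78, -0.0]
force: [-4.1, 0.3, 26.5]
grip_width: 0.144
```

```bash
python3 look.py k5
```

```text
(no output)
```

View pics/k5.png

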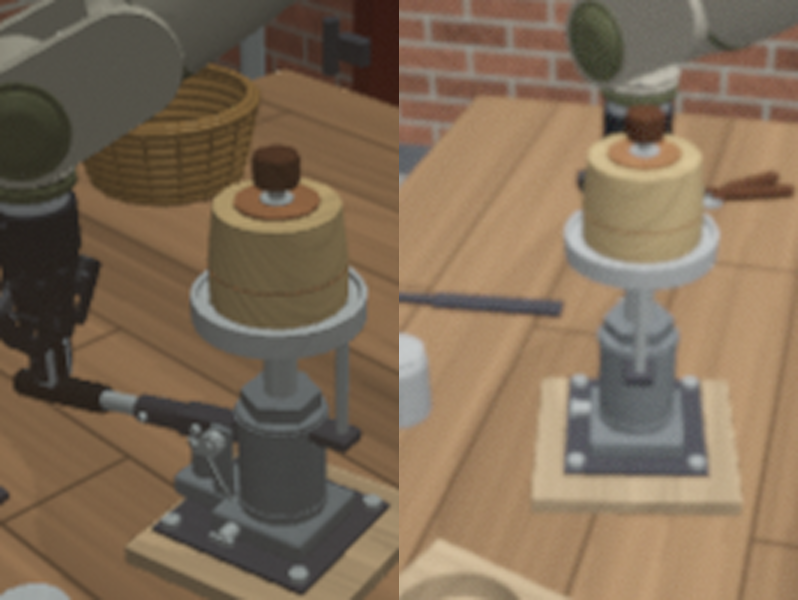

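Five strokes done. Two more, looking after each.

>>> carry_out:
  steps: [0,0,-1.5,0,0,0,-0.7,0,0,-1.7,0,0,0,-0.7,0,0,-1.7,0,0,0,-0.7,0.3,0,-1.8,0,0,0,-0.7,0.3,0,-1.8,0,0,0,-0.7,0.6,0,-1.7,0,0,0,-0.7,0.6,0,-1.7,0,0,0,-0.7,0.7,0,-1.5,0,0,0,-0.7,0.4,0,-1.2,0,0,0,-0.7,0.4,0,-1.1,0,0,0,-0.7,0,0,0,0,0,0,-0.7,0,0,0,0,0,0,-0.7]

```text
time_s: 25.63
eef_pos: [559.8, -209.5, 232.0]
ee_rot: [-0.0, 0.626, 0.78, -0.0]
force: [0.2, 0.1, -0.5]
grip_width: 0.151
```

>>> carry_out:
  steps: [-0.4,0,1.3,0,0,0,-0.7,-0.4,0,1.0,0,0,0,-0.7,-0.7,0,1.5,0,0,0,-0.7,-0.6,0,1.7,0,0,0,-0.7,-0.6,0,1.7,0,0,0,-0.7,-0.3,0,1.8,0,0,0,-0.7,-0.3,0,1.8,0,0,0,-0.7,0,0,1.7,0,0,0,-0.7,0,0,1.7,0,0,0,-0.7,0,0,1.2,0,0,0,-0.7,0,0,0.3,0,0,0,-0.7,0,0,0,0,0,0,-0.7]

```text
time_s: 26.63
eef_pos: [568.1, -242.8, 78.8]
ee_rot: [0.002, 0.626, 0.78, -0.0]
force: [-3.9, 2.7, 28.3]
grip_width: 0.149
```

```bash
python3 look.py k6
```

>>> carry_out:
  steps: [0,0,-1.5,0,0,0,-0.7,0,0,-1.7,0,0,0,-0.7,0,0,-1.7,0,0,0,-0.7,0.3,0,-1.8,0,0,0,-0.7,0.3,0,-1.8,0,0,0,-0.7,0.6,0,-1.7,0,0,0,-0.7,0.6,0,-1.7,0,0,0,-0.7,0.7,0,-1.5,0,0,0,-0.7,0.4,0,-1.2,0,0,0,-0.7,0.4,0,-1.1,0,0,0,-0.7,0,0,0,0,0,0,-0.7,0,0,0,0,0,0,-0.7]

```text
time_s: 27.73
eef_pos: [559.8, -209.5, 232.0]
ee_rot: [-0.0, 0.626, 0.78, -0.0]
force: [-0.0, 0.2, -0.0]
grip_width: 0.15
```

>>> carry_out:
  steps: [-0.4,0,1.3,0,0,0,-0.7,-0.4,0,1.0,0,0,0,-0.7,-0.7,0,1.5,0,0,0,-0.7,-0.6,0,1.7,0,0,0,-0.7,-0.6,0,1.7,0,0,0,-0.7,-0.3,0,1.8,0,0,0,-0.7,-0.3,0,1.8,0,0,0,-0.7,0,0,1.7,0,0,0,-0.7,0,0,1.7,0,0,0,-0.7,0,0,1.2,0,0,0,-0.7,0,0,0.3,0,0,0,-0.7,0,0,0,0,0,0,-0.7]

```text
time_s: 28.73
eef_pos: [568.1, -242.7, 78.8]
ee_rot: [0.002, 0.626, 0.78, 0.0]
force: [-4.7, 4.5, 28.7]
grip_width: 0.155
```

```bash
python3 look.py k7; python3 - <<'E'
import cv2,numpy as np
I={k:cv2.imread(f"pics/k{k}.png")[:, :] for k in(3,5,6,7)}
# vertical shift of mould region vs k7 by template matching
for v,(x,y,w,h) in {"scene":(195,140,175,215),"side":(565,95,155,190)}.items():
    for k in(3,5,6):
        t=I[7][y:y+h,x:x+w];s=I[k][max(0,y-20):y+h+120,x-8:x+w+8]
        _,m,_,l=cv2.minMaxLoc(cv2.matchTemplate(s,t,cv2.TM_CCOEFF_NORMED));print(v,k,round(m,3),l[0]-8,l[1]+max(0,y-20)-y)
E
```

```text
scene 3 0.925 0 25
scene 5 0.995 0 0
scene 6 0.999 0 0
side 3 0.902 0 22
side 5 0.997 0 0
side 6 0.998 0 0
```

View pics/k7.png

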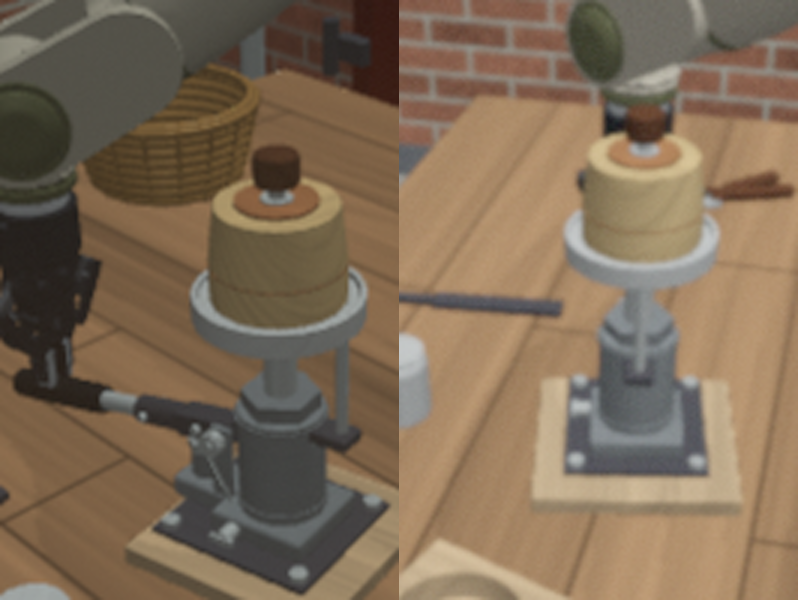

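There was no further rise over strokes 6 and 7, so the table is fully up. I'll bring the lever up and retreat.

>>> carry_out:
  steps: [0,0,-1.5,0,0,0,-0.7,0,0,-1.7,0,0,0,-0.7,0,0,-1.7,0,0,0,-0.7,0.3,0,-1.8,0,0,0,-0.7,0.3,0,-1.8,0,0,0,-0.7,0.6,0,-1.7,0,0,0,-0.7,0.6,0,-1.7,0,0,0,-0.7,0.7,0,-1.5,0,0,0,-0.7,0.4,0,-1.2,0,0,0,-0.7,0.4,0,-1.3,0,0,0,-0.7,0,0,-2,0,0,0,-0.7,0,0,-2,0,0,0,-0.7,0,0,-2,0,0,0,-0.7,0,0,-2,0,0,0,-0.7,-1,0,-1,0,0,0,-0.7,-1,0,0,0,0,0,-0.7,0,0,0,0,0,0,-0.7,0,0,0,0,0,0,-0.7]

```text
time_s: 30.33
eef_pos: [563.9, -229.2, 322.4]
ee_rot: [-0.002, 0.627, 0.779, -0.0]
force: [0.8, 0.3, -0.1]
grip_width: 0.152
```

```bash
python3 look.py k8; python3 - <<'E'
from h import *
wcap("w9")
cv2.imwrite("pics/side10.png",cams.capture("side")[:,:,::-1])
E
```

```text
30.4333 [ 564.  -228.4  323.2] 102.46 [-0.2  0.6  0.6] 0.1530404118313381
```

View pics/k8.png

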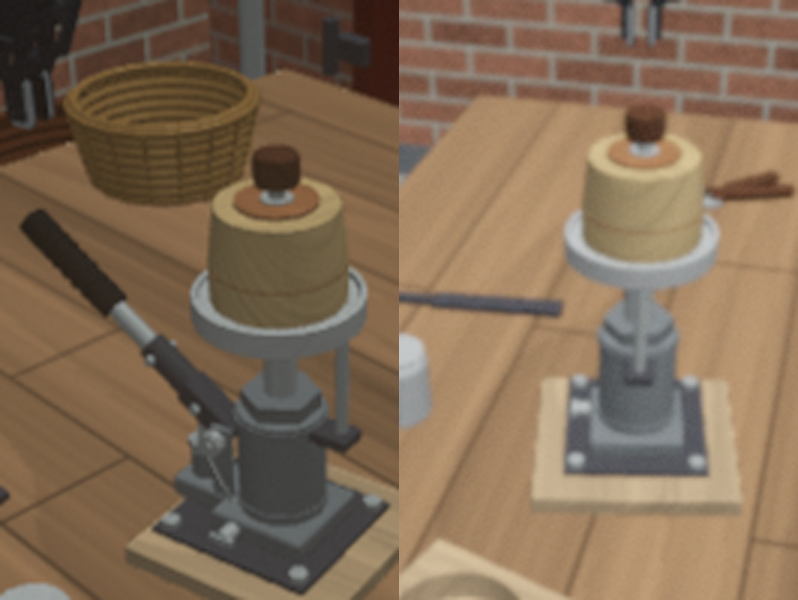

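View pics/side10.png

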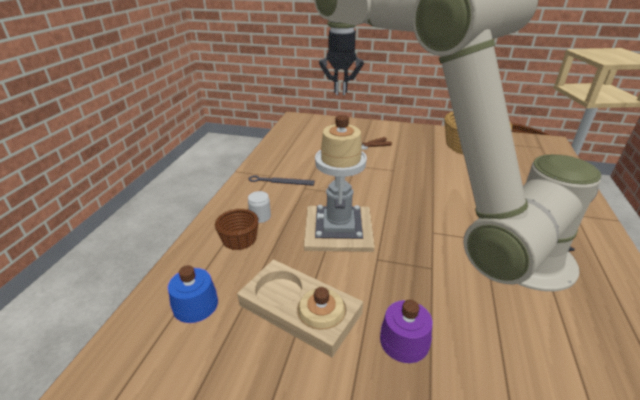

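View pics/w9.png

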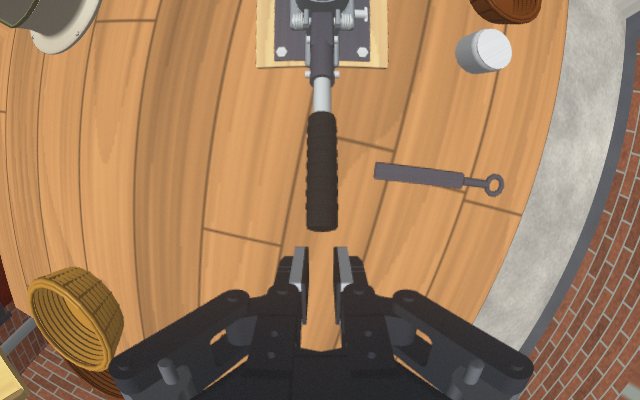

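```bash
python3 -c "
from rig import finish_job
print(finish_job())"
```

```text
the job is handed in; nothing more can be done
None
```

I lifted the taller pale mould straight up by its knob, set it down on the stand's table and let go. I then pumped the lever for seven full strokes, brought it back up and handed the job in at about 30 s of the 72 s allowed. The hand-in reports no verdict.

- **Mould:** The camera views show it upright inside the rim. It was within about 1.5 mm of centre just after release and stayed put on the table through the pumping.
- **Table:** It rose for the first five strokes. Strokes 6 and 7 gave no shift in either fixed camera's picture, so I took it as fully up; I did not measure its final height.
- **Lever:** After I let go, its end was back at its starting position to about 1 pixel. The gripper was well clear and read close to zero force.
- **Forces:** The highest reading I saw was about 30 N, from the fingers on the lever at its lower stop.
- **Bystanders:** The low mould, basket, iron and tin showed no visible change.
- **One disagreement:** The pictures put the top of the rim at about 178 mm at the start. The touchdown gave a table surface of about 176 mm, which would put the rim at 181 mm. I set the mould down by the change in force, so the difference did not affect the placing.

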